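# Seat a border tile in the trimming board and hold it

## Task

Pick the long narrow border tile off the two bricks, gripping it by its edges only: its slip-coated relief face must not be touched. Lay it face up on the raised bed of the trimming board, push it gently into the corner until its long edge lies square against the side fence and its end butts against the end stop, and keep it pressed against both: the job finishes while you are still holding it there, ready for the free end to be trimmed. It is bone-dry clay, so do not slam it, and leave the square tile, the rubbing stone, the press stamp and the scraper where they are.

Things in the scene. Friction and masses are not known exactly. Their poses are not given: they have to be found in the camera images.
- tile: the border tile to be handled: bone-dry grey clay slab, 56 mm wide (its x), 120 mm long (its y), plain edges 12 mm high, 0.14 to 0.23 kg. Origin at the centre of its underside, z up. It lies face up across the two bricks (55 mm high), its middle over the gap between them. Symmetric: either end may go to the end stop.
- tile_face: the slip-coated relief field on top of the border tile, part of it (same origin and axes as tile): 44 x 108 mm, 3 mm high, from 12 to 15 mm above the tile's underside, leaving a plain margin 6 mm wide all round. Nothing may touch it.
- bricks: two red bricks fixed side by side on the bench, each 230 mm long (along x), 85 mm wide, 55 mm high; between them a gap 57 mm wide (y -28.5 to 28.5 mm) runs the whole length and down to the bench. Origin on the bench under the middle of the gap. The border tile and the square tile lie across the gap, about 120 mm apart along x between centres, in either order.
- board: the trimming board, fixed to the bench: plywood base 140 x 154 mm (x -64 to 76, y -100 to 54 mm), top 18 mm above the bench; on it a raised wooden bed (x -16 to 20, y -52 to 54 mm), top 34 mm up. Origin on the bench: a seated tile's origin is straight above it, tile length along the board's y. The tile's long edges overhang the bed by 8 mm (fence side) and 12 mm, 16 mm of air below for fingertips.
- side_fence: two aluminium blocks in line, 22 mm thick, their faces looking to the board's -x at x = 28 mm, tops 48 mm above the bench (14 above the bed). They span y -60 to -28 mm and y 28 to 56 mm; the 56 mm gap between is open behind, for a finger holding the tile's edge. Same origin and axes as board.
- end_stop: the end stop, an aluminium bar 80 mm long (x from -30 to 50 mm) and 22 mm thick (y from -82 to -60 mm), its face looking to the board's +y at y = -60 mm, top 48 mm above the bench. Same origin and axes as board.
- corner (a point): the inside corner where the planes of the side fence's and the end stop's faces meet, at the height of the bed's top (34 mm above the bench); axes as board. A seated tile's origin lies at x = -28 mm, y = +60 mm, z = 0 from it.
- square_tile: bystander: a square relief tile 90 x 90 mm, 15 mm high, lying on the same two bricks. Leave it.
- rubbing_stone: bystander: dark two-layer rubbing stone 50 x 100 x 28 mm on the bench between bricks and board. Origin at the centre of its underside.
- press_stamp: bystander: wooden hand stamp, block 100 x 100 x 28 mm with a turned knob to 92 mm height, on the bench beyond the work. Origin at the centre of its underside.
- scraper: bystander: T-shaped steel scraper with a round wooden handle, 205 mm long, 24 mm high, on the bench beyond the work. Origin under the middle of the scraper, on the bench.
Mind the look-alikes: they are no part of the job. What is shaped like the tile but pink is not meant. What is shaped like the board but turquoise is not meant.

How it is judged (in metres and radians):
On the way:
1. the border tile is lifted clear of the bricks in the fingers (z of tile in the frame of bricks above 0.075 m and contact force between tile and the fingers above 1 N and contact force between tile and bricks below 0.1 N), for 0.2 s.
At the end, for the whole second after the job is handed in: Through the last second the fingers press the border tile against side fence and end stop at once (over 1.5 N on each); face up on the bed (height within 2.5 mm, level within 0.04 rad), within 2.5 mm of home both ways, square to the side fence within 0.03 rad, at rest (contact force between tile and side_fence above 1.5 N and contact force between tile and end_stop above 1.5 N and contact force between tile and the fingers above 1.5 N and x of tile in the frame of corner between -0.0305 and -0.026 m and y of tile in the frame of corner between 0.058 and 0.0625 m and z of tile in the frame of corner between -0.002 and 0.0025 m and angle between the y axis of tile and the y axis of board, either way round below 0.03 rad and angle between tile's own z axis and vertical below 0.04 rad and linear speed of tile below 0.02 m/s); the arm keeps its last pose, push and grip.
It fails at once if the slip-coated face of the border tile is touched (contact force between tile_face and anything else above 0.3 N).
It fails at once if the tile is slammed or crushed against a fence (over 50 N) (contact force between tile and side_fence above 50 N or contact force between tile and end_stop above 50 N).
It fails at once if a bystander is moved by more than 15 mm (distance of any of square_tile, rubbing_stone, press_stamp, scraper from where it was at the start of the episode above 0.015 m).
It also fails if it takes over 54 s, if anything falls off the work surface, if the arm or the gripper's body presses on something with over 40 N, if the wrist force passes 120 N, or if a joint passes its speed limit or range.

## Robot

A 6-joint arm with a two-finger parallel gripper is mounted at the origin on the work surface. World frame = base frame: x ahead of the robot, y to its left, z up, the work surface at z = 0. Lengths are in mm, angles in rad, forces in N, time in s.
With the tool pointing down it reaches from about 350 to 875 mm from the base axis. Payload 4.2 kg.
Tool frame: the origin (TCP) lies midway between the tips of the shut fingers; the grasp point (between the pads) lies 19 mm behind it; z points along the fingers, y is the direction in which the jaws open and shut (so a half turn about z gives the same grasp; the last joint's range is limited). The gripper opens to 85 mm and grips with 20 to 120 N. Pads are 22 mm wide; open, the fingers measure 114 mm over their backs; the gripper's body (76 mm by 85 mm) begins 54 mm behind the grasp point. The pads swing forward as they close: fully open they stand 13 mm farther back than shut.
Start: joints at [-0.924, 0.385, 0.008, 0, -1.194, -0.259], TCP at [236.359, -578.562, 231.312] pointing down, gripper open.
Joint ranges: [-3.14, 3.14], [-1.21, 2.06], [-1.07, 1.41], [-3.16, 2.05], [-2.99, -0.16], [-3.1, 3.1]. Speed limits (rad/s): [2.79, 2.79, 3.14, 3.14, 3.14, 3.14].

## Interface

Orientations are given as a unit quaternion [x, y, z, w].
In Python, from bench import arm gives the robot as it stands.
- The arm moves only by the tool send_rows, never from a script. Its arguments are lists of equal length, an entry for each row: "translation": the shift along the tool's x, y, z in mm, a list of three; "dr": the turn, a rotation vector about the tool's x, y, z in degrees, a list of three; "grip": the finger opening in mm, from 0 to 85.4. In form: {"translation": [[dx, dy, dz], ...], "dr": [[ax, ay, az], ...], "grip": [grip, ...]}. A call has exactly 5 rows; each row shifts and turns the commanded pose from where the row before left it, along the tool's axes as they then stand; what a row does not reach is not made up. A row lasts 1/8 s, in which the tool goes at most 62.5 mm and 10.7 degrees, less where a joint would pass 70% of its speed; a pose out of reach is approached as far as the arm can. A call with a gripper value outside its range is refused whole. The fingers move at their own pace and stop on an object; the grip force is fixed at half the most. Time passes only in rows, so rows that do not move let the fingers close, or fill a call up. It gives the time, the measured TCP pose, the force and the opening at its end, in the units of the state.
- arm.read_state(): the state, without advancing time (a new reading comes with each control period).
- arm.get_image(name): name is "scene" or "top" or "wrist"; returns the picture (384x512x3 uint8, red, green, blue); there is no depth.
- arm.camera_info(name): a dict with "fx", "fy", "cx", "cy" (pixels), "D" ([k1, k2, p1, p2, k3] as OpenCV has them; the pictures are not rectified), "cam_to_world" (4x4, takes a point from camera to world coordinates). Camera axes: x right, y down, z forward; pixel columns grow to the right and rows downward; lengths in mm; the calibration is good to about 2 mm. A picture is of the moment at which its call begins: read the wrist's pose just before it. camera_info takes no time and is no camera call; for the wrist camera it gives the pose at the moment of the call.
- arm.job_done(): hands the job in, once; it reports no verdict.
Trained networks look in the newest picture that a camera, given by its name, has taken for a name from the list of things; names that differ only in an ending like _2 or _b are one class to them, and where a whole thing is asked for, a point or a joint stands for the part that bears it (a point fixed in the world has none). Each returns a list of dicts, best first, with "confidence" (0 to 1); they miss things now and then, are a little off and sometimes report something else, mostly with a low value. They report only what shows in the picture. A call takes as long as a camera call. They do not tell look-alikes from the thing itself.
- arm.search_frame(thing, camera): "xyz" ([x, y, z] in mm, in world coordinates, good to about 4 mm: the middle of the surface that is visible of it).
- arm.place_of(thing, camera): "xyz" ([x, y, z] in mm, in world coordinates, good to about 4 mm: a listed point, or the origin of a listed thing).
The state is a dict: "clock": time; "joints": joint angles; "joint_vel": joint speeds; "joint_efforts": joint torques, N m; "position": TCP position; "ee_rot": TCP orientation; "contact_force": force on the tool from outside, world axes, zero at the start; "wrist_torque": the same for the moment, N m; "gripper_width": finger opening in mm.
Only numpy, scipy, OpenCV 4.12 (cv2) and the standard library are available. Lean on these libraries where they do the work, as an engineer would, in place of code of your own. Each camera call takes 0.05 s, during which the arm holds its last target.

## Working session

There is one attempt and no reset: what is moved stays moved. The work goes in short steps, Python scripts to look and compute and a tool call to move; the robot and the scene stay as the last step left them, time stands still between calls to the robot, and variables do not carry over. Pictures are saved under pics/ and viewed, and the job is handed in when it is done.

Besides the shell and the picture viewer there is one more tool, called after "Request:" as name(argument=value, ...) on one line, values as JSON. send_rows: Moves the arm, as the interface text tells. Its arguments: {"type":"object","properties":{"translation":{"type":"array"},"dr":{"type":"array"},"grip":{"type":"array"}},"required":["translation","dr","grip"]}

```bash
mkdir -p pics; ls
cat > h.py <<'E'
import numpy as np, cv2
from bench import arm
from scipy.spatial.transform import Rotation as R
def snap(c,n):
    im=arm.get_image(c); cv2.imwrite(f'pics/{n}.png',cv2.cvtColor(np.asarray(im),cv2.COLOR_RGB2BGR)); return im
E
python3 - <<'E'
from h import *
s=arm.read_state(); print(s)
for c in ['scene','top','wrist']:
    snap(c,c+'1')
    i=arm.camera_info(c); print(c,i['fx'],i['cx'],i['D'],np.round(i['cam_to_world'],3).tolist())
for t in ['tile','board','corner','square_tile','rubbing_stone','side_fence','bricks']:
    for c in ['scene','top']:
        print(t,c,[(np.round(d['xyz'],0).tolist(),round(d['confidence'],2)) for d in arm.place_of(t,c)][:4])
print(arm.read_state()['clock'])
a=[cv2.imread(f'pics/{c}1.png') for c in ['scene','top','wrist']]
E
```

```text
pics
{'clock': 0.0, 'joints': array([-9.24364318e-01,  3.85565310e-01,  6.62211296e-03, -5.00053890e-04,
       -1.19398746e+00, -2.58588392e-01]), 'joint_vel': array([-2.01866496e-03, -8.86681856e-04, -6.36890665e-05, -2.08185728e-05,
        1.58635288e-03,  8.23445156e-04]), 'joint_efforts': array([-8.87618498e-04, -3.92286623e+01,  1.88396949e+01,  4.18623760e+00,
       -4.72420346e-03,  1.65929708e-05]), 'position': array([ 236.16205996, -578.03542498,  230.21468343]), 'ee_rot': array([-1.92618032e-01,  9.81273204e-01,  1.06136291e-03, -2.57592231e-04]), 'contact_force': array([-0.15709966,  0.31369992,  0.1174944 ]), 'wrist_torque': array([ 0.00470254, -0.07119641, -0.0037646 ]), 'gripper_width': 85.5737284769084}
scene 406.8167586448171 261.28510166424337 [-0.13477466  0.          0.          0.          0.        ] [[-0.368, 0.71, -0.601, 1148.485], [0.93, 0.294, -0.223, 296.233], [0.018, -0.641, -0.768, 871.444], [0.0, 0.0, 0.0, 1.0]]
top 400.0940033955338 257.3132301703091 [-0.09404584  0.          0.          0.          0.        ] [[0.015, -0.985, 0.174, 351.68], [-1.0,
[... 503 characters left out ...]
 ([647.0, 479.0, -1.0], 0.81)]
board scene [([269.0, -274.0, -1.0], 0.97), ([505.0, -210.0, -0.0], 0.68)]
board top [([273.0, -275.0, -0.0], 0.91), ([505.0, -212.0, 3.0], 0.69)]
corner scene [([525.0, -272.0, 38.0], 0.96), ([290.0, -331.0, 30.0], 0.92)]
corner top [([528.0, -274.0, 35.0], 0.91)]
square_tile scene [([480.0, 258.0, 60.0], 0.9)]
square_tile top [([480.0, 255.0, 55.0], 0.81)]
rubbing_stone scene [([443.0, -0.0, 0.0], 0.64)]
rubbing_stone top [([441.0, 2.0, -1.0], 0.59)]
side_fence scene [([502.0, -212.0, 4.0], 0.84), ([268.0, -273.0, 2.0], 0.83)]
side_fence top [([497.0, -211.0, 1.0], 0.69)]
bricks scene [([543.0, 255.0, 0.0], 0.8)]
bricks top [([540.0, 257.0, -1.0], 0.75)]
0.85
```

View pics/scene1.png

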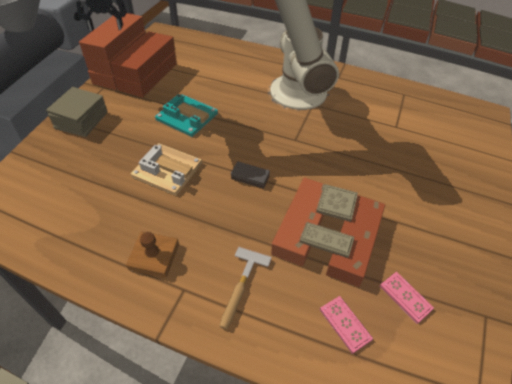

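View pics/top1.png

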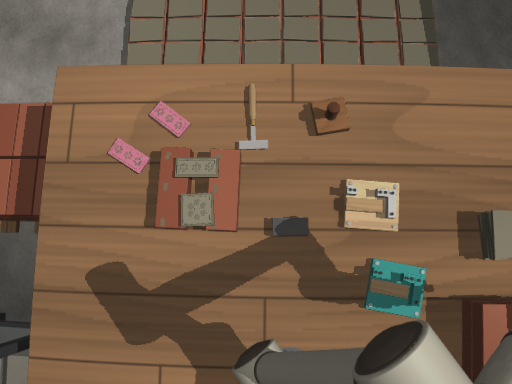

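View pics/wrist1.png

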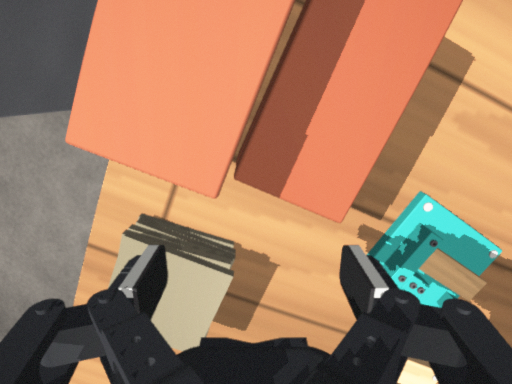

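The wooden board (top image 372,205) is the real one. The turquoise board (395,288) and the pink tiles are decoys. The grey border tile sits at (198,167), with its long side along world y. I'll move the wrist camera over the board next.

Request:
send_rows(translation=[[-50, 28, -4], [-50, 28, -4], [-50, 28, -4], [-50, 28, -4], [-50, 28, -4]], dr=[[0, 0, 0], [0, 0, 0], [0, 0, 0], [0, 0, 0], [0, 0, 0]], grip=[85, 85, 85, 85, 85])

```text
clock: 1.48
position: [415.8, -352.9, 251.7]
ee_rot: [-0.193, 0.981, -0.0, 0.0]
contact_force: [0.6, 0.2, -0.3]
gripper_width: 84.7
```

Request:
send_rows(translation=[[0, 0, 0], [0, 0, 0], [0, 0, 0], [0, 0, 0], [0, 0, 0]], dr=[[0, 0, -10], [0, 0, -10], [0, 0, -10], [0, 0, -10], [0, 0, -10]], grip=[85, 85, 85, 85, 85])

```text
clock: 2.1
position: [414.9, -354.4, 251.4]
ee_rot: [-0.592, 0.806, -0.0, 0.0]
contact_force: [0.2, -0.0, 0.1]
gripper_width: 85.0
```

Request:
send_rows(translation=[[0, 0, 0], [0, 0, 0], [-38, -30, 0], [-38, -30, 0], [-38, -30, 0]], dr=[[0, 0, -8.7], [0, 0, -8.7], [0, 0, 0], [0, 0, 0], [0, 0, 0]], grip=[85, 85, 85, 85, 85])

```text
clock: 2.72
position: [506.3, -240.0, 251.6]
ee_rot: [-0.705, 0.71, -0.0, 0.0]
contact_force: [0.3, -0.3, 0.8]
gripper_width: 85.1
```

Run:
```python
from h import *
s=arm.read_state(); print(s['position'],s['ee_rot'],s['joints'])
snap('wrist','w2')
i=arm.camera_info('wrist'); np.save('w2.npy',i['cam_to_world'])
for t in ['board','corner','side_fence','end_stop']:
    print(t,[(np.round(d['xyz'],0).tolist(),round(d['confidence'],2)) for d in arm.place_of(t,'wrist')][:4])
s=arm.read_state(); print(s['position'],s['ee_rot'])
```

```text
[ 506.34963123 -239.95346217  251.566274  ] [-7.04596665e-01  7.09607963e-01 -2.47856669e-04  1.32439400e-04] [-1.53291695e-01  2.60443033e-01 -1.21451422e-01  8.74813723e-05
 -1.18834572e+00  1.46172008e-01]
board [([499.0, -214.0, -2.0], 0.86), ([272.0, -276.0, -2.0], 0.84)]
corner [([289.0, -337.0, 39.0], 0.94)]
side_fence []
end_stop []
[ 505.51106036 -240.92257965  251.26896159] [-7.04952608e-01  7.09254393e-01  1.07529855e-04 -1.20330178e-04]
```

View pics/w2.png

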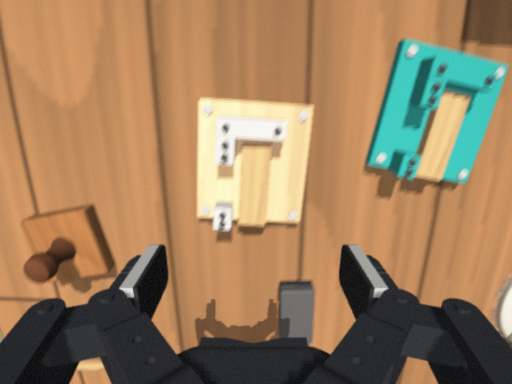

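Run:
```python
import cv2
a=cv2.imread('pics/w2.png')[85:240,185:330]
cv2.imwrite('pics/w2z.png',cv2.resize(a,None,fx=3.8,fy=3.8,interpolation=cv2.INTER_CUBIC))
```

```text
(no output)
```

View pics/w2z.png

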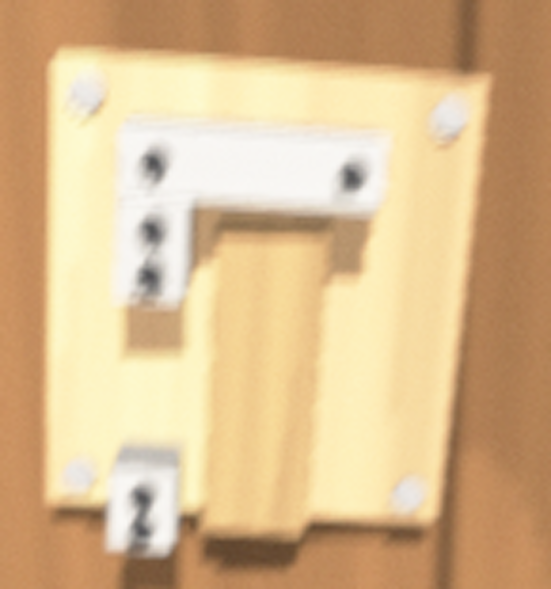

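Request:
send_rows(translation=[[0, 0, 16], [0, 0, 16], [0, 0, 16], [0, 0, 16], [0, 0, 0]], dr=[[0, 0, 0], [0, 0, 0], [0, 0, 0], [0, 0, 0], [0, 0, 0]], grip=[85, 85, 85, 85, 85])

```text
clock: 3.6
position: [504.6, -240.9, 185.3]
ee_rot: [-0.705, 0.71, 0.002, -0.001]
contact_force: [1.1, -0.3, 0.2]
gripper_width: 85.0
```

Run:
```python
from h import *
i=arm.camera_info('wrist'); np.save('w3.npy',i['cam_to_world'])
a=snap('wrist','w3')
s=arm.read_state(); print(s['position'],s['ee_rot'])
```

```text
[ 505.36763079 -241.10937336  186.56260757] [-7.04764509e-01  7.09440893e-01  5.49261132e-04 -5.51466084e-04]
```

View pics/w3.png

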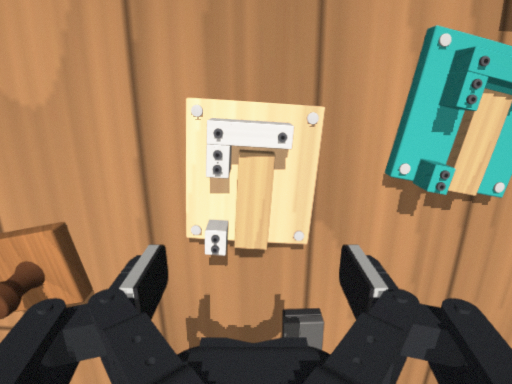

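Run:
```python
import cv2
a=cv2.imread('pics/w3.png')[90:270,175:335]
cv2.imwrite('pics/w3z.png',cv2.resize(a,None,fx=3.3,fy=3.3,interpolation=cv2.INTER_CUBIC))
```

```text
(no output)
```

View pics/w3z.png

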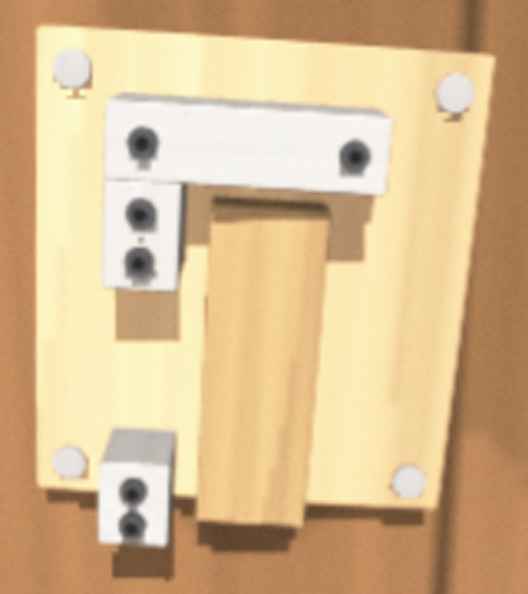

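```bash
cat >> h.py <<'E'
from scipy.optimize import least_squares
def proj(P,c2w,cam='wrist'):
    i=arm.camera_info(cam); T=np.linalg.inv(c2w)
    K=np.array([[i['fx'],0,i['cx']],[0,i['fy'],i['cy']],[0,0,1.]])
    return cv2.projectPoints(np.asarray(P,float),cv2.Rodrigues(T[:3,:3])[0],T[:3,3],K,np.array(i['D'],float))[0][:,0]
def fit(pts,px,c2w,x0,cam='wrist',fixz=None):
    # pts may be list of views
    if not isinstance(c2w,list): pts,px,c2w=[pts],[px],[c2w]
    def pose(v,p):
        c,s=np.cos(v[3]),np.sin(v[3]); return np.asarray(p,float)@np.array([[c,-s,0],[s,c,0],[0,0,1]]).T+np.array(v[:3])
    def f(v):
        if fixz is not None: v=np.r_[v[:2],fixz,v[3]]
        return np.concatenate([(proj(pose(v,p),c,cam)-q).ravel() for p,q,c in zip(pts,px,c2w)])
    r=least_squares(f,x0,loss='soft_l1',x_scale=[10,10,10,.05]); return r.x,f(r.x).reshape(-1,2)
E
python3 - <<'E'
from h import *
d=[(38,27,76,-100,18),(493,57,-64,-100,18),(435,507,-64,54,18),(38,487,76,54,18),(105,180,50,-60,48),(387,193,-30,-60,48),
(105,287,50,-28,48),(179,291,28,-28,48),(101,462,50,28,48),(171,466,28,28,48),(99,543,50,56,48),(167,547,28,56,48),(200,523,20,54,34),(302,528,-16,54,34)]
d=np.array(d,float); px=(d[:,:2]+.5)/3.3-.5+[175,90]
c=np.load('w3.npy')
for fz in [None,0.]:
    v,r=fit(d[:,2:],px,c,[505,-211,0,0],fixz=fz); print(np.round(v,4),np.round(r,1).tolist())
E
```

```text
[ 4.999222e+02 -2.117538e+02 -1.667400e+00 -7.080000e-02] [[-0.5, 0.1], [1.0, 0.1], [0.9, 1.1], [-0.1, 0.5], [0.1, -0.2], [-0.5, 1.1], [-0.5, 0.2], [-0.3, 0.4], [-0.1, -0.1], [0.1, -0.1], [0.2, -0.6], [0.4, -0.6], [-1.2, -0.9], [0.6, -0.7]]
[ 4.997694e+02 -2.122506e+02 -3.940700e+00 -7.120000e-02] [[-0.7, -0.4], [1.6, -0.4], [1.3, 1.4], [-0.3, 0.7], [-0.0, -0.5], [-0.1, 0.9], [-0.6, 0.2], [-0.2, 0.3], [-0.2, 0.1], [0.1, 0.1], [0.1, -0.2], [0.4, -0.2], [-1.2, -0.6], [0.7, -0.3]]
```

The board fit gives an origin near (500, -212), yaw -0.071 rad and z about -1.7, which agrees with the stated heights. The tile is next.

Request:
send_rows(translation=[[-47, -9, -2], [-47, -9, -2], [-47, -9, -2], [-47, -9, -2], [-47, -9, -2]], dr=[[0, 0, 0], [0, 0, 0], [0, 0, 0], [0, 0, 0], [0, 0, 0]], grip=[85, 85, 85, 85, 85])

```text
clock: 4.28
position: [553.0, -4.7, 198.5]
ee_rot: [-0.705, 0.709, -0.001, 0.001]
contact_force: [0.3, -0.8, -0.0]
gripper_width: 85.1
```

Request:
send_rows(translation=[[-52, -10, -4], [-52, -10, -4], [-52, -10, -4], [-52, -10, -4], [0, 0, 0]], dr=[[0, 0, 0], [0, 0, 0], [0, 0, 0], [0, 0, 0], [0, 0, 0]], grip=[85, 85, 85, 85, 85])

```text
clock: 4.9
position: [594.5, 205.1, 213.9]
ee_rot: [-0.706, 0.708, -0.0, 0.001]
contact_force: [-0.7, -0.5, 0.5]
gripper_width: 84.7
```

Run:
```python
from h import *
i=arm.camera_info('wrist'); np.save('w4.npy',i['cam_to_world'])
a=snap('wrist','w4')
s=arm.read_state(); print(s['position'],s['ee_rot'],s['joints'])
for t in ['tile','square_tile','bricks']:
    print(t,[(np.round(d['xyz'],0).tolist(),round(d['confidence'],2)) for d in arm.place_of(t,'wrist')][:4])
```

```text
[593.86207647 203.14945876 213.64979589] [-7.05671213e-01  7.08539236e-01 -1.82957650e-04  5.06921239e-04] [ 5.87117986e-01  4.00701523e-01 -1.26501998e-02  1.76104269e-04
 -1.15637888e+00 -5.91244809e-01]
tile [([760.0, 363.0, -3.0], 0.96), ([601.0, 263.0, 52.0], 0.58), ([648.0, 480.0, -2.0], 0.57)]
square_tile [([484.0, 254.0, 55.0], 0.96), ([544.0, 256.0, -2.0], 0.4)]
bricks [([541.0, 255.0, -2.0], 0.87)]
```

View pics/w4.png

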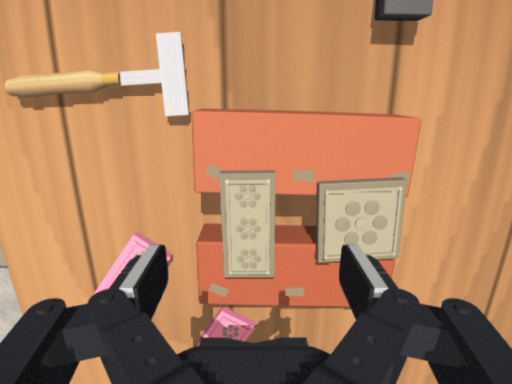

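Run:
```python
import cv2
a=cv2.imread('pics/w4.png')[155:315,185:305]
cv2.imwrite('pics/w4z.png',cv2.resize(a,None,fx=3.7,fy=3.7,interpolation=cv2.INTER_CUBIC))
```

```text
(no output)
```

View pics/w4z.png

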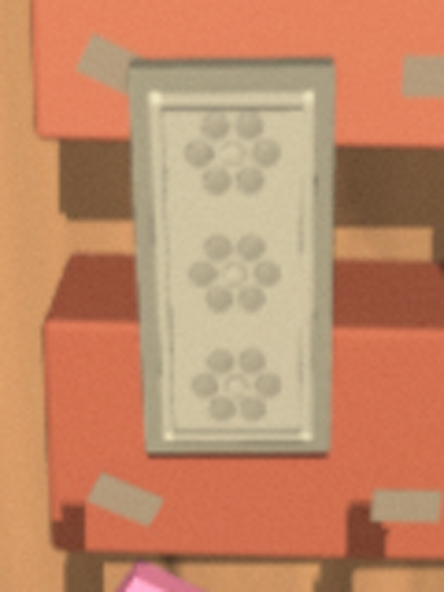

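Run:
```python
from h import *
d=[(132,67,28,-60,12),(332,67,-28,-60,12),(149,451,28,60,12),(327,452,-28,60,12),(151,93,22,-54,15),(312,93,-22,-54,15),(166,438,22,54,15),(309,438,-22,54,15)]
d=np.array(d,float); px=(d[:,:2]+.5)/3.7-.5+[185,155]
c=np.load('w4.npy')
v,r=fit(d[:,2:],px,c,[600,257,55,0]); print(np.round(v,4),np.round(r,1).tolist())
v,r=fit(d[:,2:],px,c,[600,257,55,0],fixz=55); print(np.round(v,4),np.round(r,1).tolist())
# top view tcp & scene nets earlier
```

```text
[5.984505e+02 2.626290e+02 5.083230e+01 5.000000e-03] [[-0.8, 0.7], [0.8, 0.2], [-0.8, -0.3], [0.6, -0.8], [-0.1, 0.1], [0.3, -0.2], [-0.5, 0.1], [0.3, -0.1]]
[5.983689e+02 2.609215e+02 5.500000e+01 4.400000e-03] [[-1.2, 0.0], [1.2, -0.4], [-1.1, 0.5], [0.9, 0.0], [-0.4, -0.4], [0.7, -0.7], [-0.8, 0.9], [0.5, 0.7]]
```

Run:
```python
from h import *
c=np.load('w4.npy'); i=arm.camera_info('wrist'); K=np.array([[i['fx'],0,i['cx']],[0,i['fy'],i['cy']],[0,0,1.]])
def ray(p,z):
    u=cv2.undistortPoints(np.array([[p]],float),K,np.array(i['D'],float))[0,0]; d=c[:3,:3]@np.r_[u,1]; return c[:3,3]+d*(z-c[2,3])/d[2]
for q in [(80,138),(380,146),(100,321),(380,328)]:
    print(q,ray((np.array(q)+.5)/3.7-.5+[185,155],55).round(1))
s=arm.read_state();print(s['clock'],s['position'])
```

```text
(80, 138) [642.4 224.9  55. ]
(380, 146) [556.9 227.5  55. ]
(100, 321) [639.4 282.8  55. ]
(380, 328) [555.  285.3  55. ]
5.1 [593.45164812 200.481996   213.61449256]
```

Request:
send_rows(translation=[[-28, -2.5, 0], [-28, -2.5, 0], [0, 0, 20], [0, 0, 20], [0, 0, 20]], dr=[[0, 0, -0.4], [0, 0, 0], [0, 0, 0], [0, 0, 0], [0, 0, 0]], grip=[85, 85, 85, 85, 85])

```text
clock: 5.72
position: [598.9, 258.9, 152.6]
ee_rot: [0.707, -0.707, 0.0, -0.0]
contact_force: [0.2, 0.0, 0.1]
gripper_width: 85.0
```

Run:
```python
from h import *
i=arm.camera_info('wrist'); np.save('w5.npy',i['cam_to_world'])
a=snap('wrist','w5')
P=[];Q=[]
for k in range(3):
    s=arm.read_state(); P.append(s['position']);Q.append(s['ee_rot']); snap('scene','s5')
print(np.array(P).round(1),np.array(Q).round(4))
```

```text
[[597.2 258.  149.2]
 [597.4 257.8 150.4]
 [598.3 258.1 152.2]] [[ 7.072e-01 -7.070e-01 -1.000e-03  2.700e-03]
 [ 7.073e-01 -7.069e-01 -8.000e-04  2.600e-03]
 [ 7.075e-01 -7.067e-01 -1.000e-04  1.300e-03]]
```

View pics/w5.png

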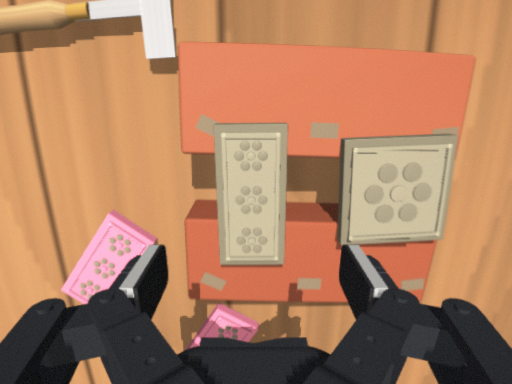

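Run:
```python
import cv2
a=cv2.imread('pics/w5.png')[110:280,200:305]
cv2.imwrite('pics/w5z.png',cv2.resize(a,None,fx=3.5,fy=3.5,interpolation=cv2.INTER_CUBIC))
```

```text
(no output)
```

View pics/w5z.png

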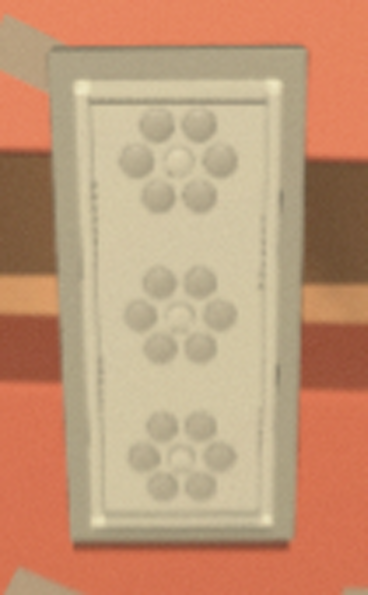

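Run:
```python
from h import *
d=[(51,50,28,-60,12),(307,50,-28,-60,12),(73,542,28,60,12),(291,541,-28,60,12),(76,82,22,-54,15),(280,82,-22,-54,15),(93,526,22,54,15),(271,525,-22,54,15)]
d=np.array(d,float); px=(d[:,:2]+.5)/3.5-.5+[200,110]
d4=np.array([(132,67,28,-60,12),(332,67,-28,-60,12),(149,451,28,60,12),(327,452,-28,60,12),(151,93,22,-54,15),(312,93,-22,-54,15),(166,438,22,54,15),(309,438,-22,54,15)],float);px4=(d4[:,:2]+.5)/3.7-.5+[185,155]
c=np.load('w5.npy');c4=np.load('w4.npy')
v,r=fit(d[:,2:],px,c,[600,257,55,0]); print(np.round(v,4),np.round(r,1).tolist())
v,r=fit(d[:,2:],px,c,[600,257,55,0],fixz=55); print(np.round(v,4))
v,r=fit([d[:,2:],d4[:,2:]],[px,px4],[c,c4],[600,257,55,0]); print(np.round(v,4))
print(arm.read_state()['position'],arm.read_state()['gripper_width'])
```

```text
[5.984993e+02 2.622024e+02 5.230910e+01 4.800000e-03] [[-0.6, 0.7], [0.3, 0.3], [-0.8, -0.4], [0.8, -0.3], [0.0, -0.0], [0.3, -0.3], [-0.2, -0.0], [0.1, 0.1]]
[5.984868e+02 2.614386e+02 5.500000e+01 4.700000e-03]
[5.984790e+02 2.622837e+02 5.186630e+01 4.800000e-03]
[599.01803765 258.20745541 153.38080563] 85.39152524562193
```

Request:
send_rows(translation=[[0, 0, 25], [0, 0, 25], [0, 0, 25], [0, 0, 22], [0, 0, 14]], dr=[[0, 0, 0], [0, 0, 0], [0, 0, 0], [0, 0, 0], [0, 0, 0]], grip=[85, 85, 85, 85, 85])

```text
clock: 6.55
position: [599.2, 258.0, 42.4]
ee_rot: [0.707, -0.707, 0.0, -0.001]
contact_force: [-0.2, -0.2, 0.1]
gripper_width: 84.9
```

Request:
send_rows(translation=[[0, 0, 0], [0, 0, 0], [0, 0, 0], [0, 0, 0], [0, 0, 0]], dr=[[0, 0, 0], [0, 0, 0], [0, 0, 0], [0, 0, 0], [0, 0, 0]], grip=[78, 72, 66, 60, 55])

```text
clock: 7.18
position: [599.3, 257.7, 43.2]
ee_rot: [0.707, -0.707, 0.0, -0.001]
contact_force: [0.5, 0.3, 1.4]
gripper_width: 55.4
```

Run:
```python
from h import *
a=snap('wrist','w6')
s=arm.read_state(); print({k:np.round(s[k],3) for k in ['clock','position','ee_rot','contact_force','gripper_width']})
```

```text
{'clock': np.float64(7.225), 'position': array([599.272, 257.69 ,  43.239]), 'ee_rot': array([ 0.707, -0.707,  0.   , -0.001]), 'contact_force': array([-0.359,  0.418,  3.868]), 'gripper_width': np.float64(55.591)}
```

View pics/w6.png

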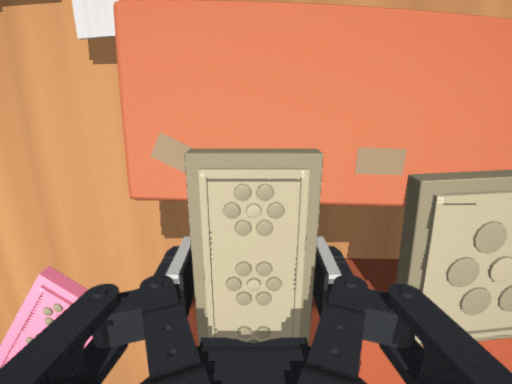

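The fingers are on both long edges and the opening reads 55.6 mm. The face is clear of everything. I'll firm the grip and lift.

Request:
send_rows(translation=[[0, 0, 0], [0, 0, 0], [0, 0, -5], [0, 0, -10], [0, 0, -15]], dr=[[0, 0, 0], [0, 0, 0], [0, 0, 0], [0, 0, 0], [0, 0, 0]], grip=[40, 40, 40, 40, 40])

```text
clock: 7.85
position: [598.2, 257.0, 72.2]
ee_rot: [0.707, -0.707, -0.0, 0.001]
contact_force: [-0.4, 0.1, -1.9]
gripper_width: 54.8
```

Request:
send_rows(translation=[[0, 0, -20], [0, 0, -20], [0, 0, -10], [0, 0, 0], [0, 0, 0]], dr=[[0, 0, 0], [0, 0, 0], [0, 0, 0], [0, 0, 0], [0, 0, 0]], grip=[40, 40, 40, 40, 40])

```text
clock: 8.48
position: [598.1, 257.1, 121.5]
ee_rot: [0.707, -0.707, -0.0, 0.001]
contact_force: [0.8, -0.4, -2.9]
gripper_width: 54.7
```

Run:
```python
from h import *
i=arm.camera_info('wrist'); np.save('w7.npy',i['cam_to_world'])
s=arm.read_state(); print({k:np.round(s[k],3) for k in ['clock','position','ee_rot','contact_force','gripper_width']})
a=snap('wrist','w7')
s=arm.read_state(); print({k:np.round(s[k],3) for k in ['clock','position','ee_rot','contact_force','gripper_width']})
```

```text
{'clock': np.float64(8.475), 'position': array([598.149, 257.119, 121.476]), 'ee_rot': array([ 0.707, -0.707, -0.   ,  0.001]), 'contact_force': array([ 0.767, -0.366, -2.91 ]), 'gripper_width': np.float64(54.681)}
{'clock': np.float64(8.525), 'position': array([598.113, 257.033, 121.258]), 'ee_rot': array([ 0.707, -0.707, -0.   ,  0.001]), 'contact_force': array([ 1.068, -0.657, -2.941]), 'gripper_width': np.float64(54.16)}
```

View pics/w7.png

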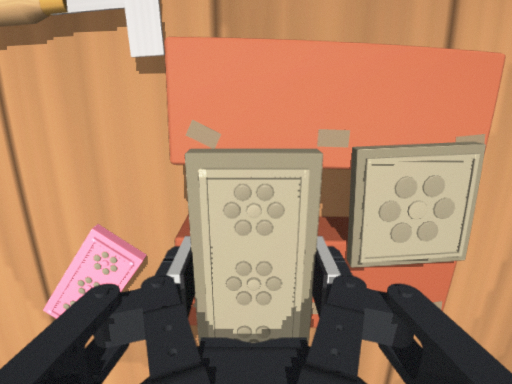

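The tile is lifted and level in the fingers, and the square tile hasn't moved. I'm carrying it to a spot above the bed, offset from home.

Request:
send_rows(translation=[[20, 4, 0], [40, 9, 0], [50, 11, 0], [50, 11, 0], [50, 12, 0]], dr=[[0, 0, 0], [0, 0, 0], [0, 0, 0], [0, 0, 0], [0, 0, 0]], grip=[40, 40, 40, 40, 40])

```text
clock: 9.15
position: [550.5, 45.0, 122.0]
ee_rot: [0.707, -0.707, -0.0, 0.001]
contact_force: [0.9, 0.1, -2.2]
gripper_width: 54.7
```

Request:
send_rows(translation=[[50, 12, 0], [50, 11, 0], [50, 11, 0], [50, 11, 0], [35, 8, 0]], dr=[[0, 0, 0], [0, 0, 0], [0, 0, 0], [0, 0, 0], [0, 0, 0]], grip=[40, 40, 40, 40, 40])

```text
clock: 9.78
position: [497.0, -190.1, 122.0]
ee_rot: [-0.707, 0.708, 0.0, -0.0]
contact_force: [0.5, 0.4, -2.2]
gripper_width: 54.8
```

Request:
send_rows(translation=[[15, 4, 0], [0, 0, 0], [0, 0, 0], [0, 0, 0], [0, 0, 0]], dr=[[0, 0, 2], [0, 0, 2.1], [0, 0, 0], [0, 0, 0], [0, 0, 0]], grip=[40, 40, 40, 40, 40])

```text
clock: 10.4
position: [495.1, -201.9, 122.3]
ee_rot: [-0.682, 0.731, 0.0, -0.0]
contact_force: [-0.0, -0.3, -1.9]
gripper_width: 54.6
```

Run:
```python
from h import *
i=arm.camera_info('wrist'); np.save('w8.npy',i['cam_to_world'])
s=arm.read_state(); print({k:np.round(s[k],4) for k in ['clock','position','ee_rot','contact_force','gripper_width','joints']})
a=snap('wrist','w8')
s=arm.read_state(); print({k:np.round(s[k],4) for k in ['clock','position','ee_rot','contact_force','gripper_width']})
b=cv2.imread('pics/w8.png')
cv2.imwrite('pics/w8z.png',cv2.resize(b[0:340,130:380],None,fx=2.35,fy=1.75,interpolation=cv2.INTER_CUBIC) if 0 else cv2.resize(b[0:340,130:380],None,fx=1.75,fy=1.75,interpolation=cv2.INTER_CUBIC))
```

```text
{'clock': np.float64(10.4), 'position': array([ 495.1298, -201.938 ,  122.2979]), 'ee_rot': array([-0.682 ,  0.7314,  0.    , -0.    ]), 'contact_force': array([-0.0087, -0.3054, -1.9225]), 'gripper_width': np.float64(54.5923), 'joints': array([-0.0838,  0.3407, -0.3633, -0.    , -0.8668,  0.014 ])}
{'clock': np.float64(10.45), 'position': array([ 495.1104, -202.016 ,  122.3179]), 'ee_rot': array([-0.6819,  0.7314,  0.    ,  0.    ]), 'contact_force': array([ 1.2336, -0.0941, -1.7425]), 'gripper_width': np.float64(54.8592)}
```

View pics/w8.png

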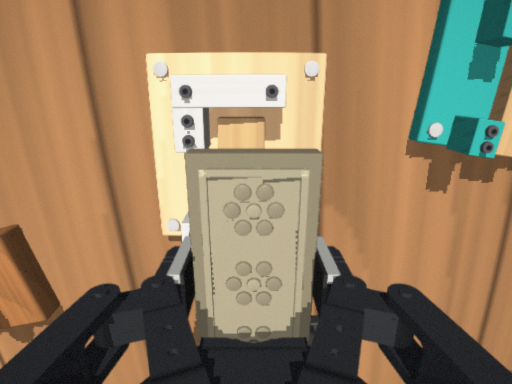

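View pics/w8z.png

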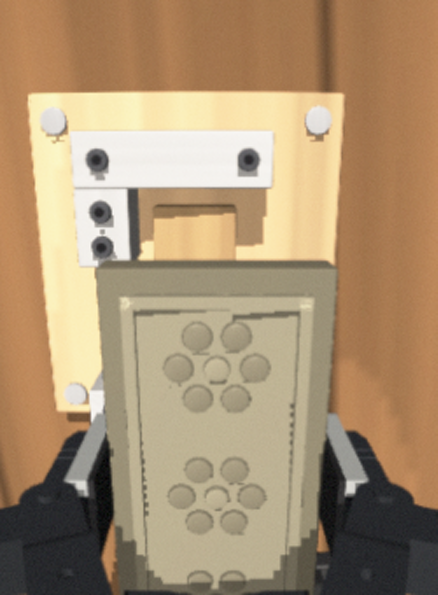

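Run:
```python
from h import *
c=np.load('w8.npy')
d=np.array([(75,188,50,-60,48),(272,187,-30,-60,48),(79,266,50,-28,48),(130,265,28,-28,48),(29,94,76,-100,18),(343,95,-64,-100,18),(154,206,20,-52,34),(236,207,-16,-52,34)],float)
px=(d[:,:2]+.5)/1.75-.5+[130,0]
for fz in [None,0]:
    v,r=fit(d[:,2:],px,c,[500,-212,0,-.07],fixz=fz); print(np.round(v,4),np.round(r,1).tolist())
t=np.array([(98,268,28,-60,12),(336,268,-28,-60,12),(121,298,22,-54,15),(313,298,-22,-54,15)],float)
px=(t[:,:2]+.5)/1.75-.5+[130,0]
for fz in [None,135,130]:
    v2,r=fit(t[:,2:],px,c,[495,-200,135,-.07],fixz=fz); print(np.round(v2,4),np.round(r,1).tolist())
    R2=np.array([[np.cos(v[3]),np.sin(v[3])],[-np.sin(v[3]),np.cos(v[3])]]); print('tile in board',R2@(v2[:2]-v[:2]), 'tile rel tcp',R2@(v2[:2]-[495.1,-202]))
```

```text
[ 5.004190e+02 -2.120384e+02 -3.734100e+00 -7.710000e-02] [[-0.1, 0.0], [-0.5, 1.0], [0.6, -0.2], [0.9, 0.4], [-0.1, -0.2], [0.5, -0.2], [-0.7, -0.2], [-0.4, -0.5]]
[ 5.001007e+02 -2.121248e+02  0.000000e+00 -7.870000e-02] [[-0.9, -0.0], [0.6, 1.1], [-0.2, 0.4], [0.6, 1.1], [-1.2, -1.1], [2.2, -0.8], [-0.8, -0.0], [0.3, -0.3]]
[ 4.932967e+02 -1.969801e+02  1.319445e+02 -7.090000e-02] [[-0.5, 0.6], [0.5, 0.6], [0.5, -0.6], [-0.5, -0.6]]
tile in board [-7.97337555 14.56305566] tile rel tcp [-2.19228325  4.86267178]
[ 4.932583e+02 -1.976144e+02  1.350000e+02 -7.090000e-02] [[-2.3, 0.4], [2.3, 0.4], [-1.0, -0.3], [1.0, -0.3]]
tile in board [-7.96177117 13.9276359 ] tile rel tcp [-2.18067887  4.22725203]
[ 4.93319e+02 -1.96593e+02  1.35000e+02 -7.08000e-02] [[0.6, 0.6], [-0.6, 0.6], [1.3, -0.8], [-1.3, -0.8]]
tile in board [-7.98157444 14.95070548] tile rel tcp [-2.20048214  5.2503216 ]
```

Request:
send_rows(translation=[[0, 0, 24], [0, 0, 24], [0, 0, 22], [0, 0, 14], [0, 0, 6]], dr=[[0, 0, 0], [0, 0, 0], [0, 0, 0], [0, 0, 0], [0, 0, 0]], grip=[40, 40, 40, 40, 40])

```text
clock: 11.08
position: [494.8, -202.5, 31.7]
ee_rot: [-0.682, 0.732, 0.0, -0.0]
contact_force: [0.2, 0.5, -1.5]
gripper_width: 54.9
```

Request:
send_rows(translation=[[0, 0, 1.5], [0, 0, 1.5], [0, 0, 0], [0, 0, 0], [0, 0, 0]], dr=[[0, 0, 0], [0, 0, 0], [0, 0, 0], [0, 0, 0], [0, 0, 0]], grip=[40, 40, 40, 40, 40])

```text
clock: 11.7
position: [495.0, -202.7, 29.5]
ee_rot: [-0.681, 0.732, -0.0, 0.0]
contact_force: [-0.0, 0.1, -3.2]
gripper_width: 54.9
```

Run:
```python
from h import *
i=arm.camera_info('wrist'); np.save('w9.npy',i['cam_to_world'])
a=snap('wrist','w9')
s=arm.read_state(); print({k:np.round(s[k],4) for k in ['clock','position','ee_rot','contact_force','gripper_width']})
```

```text
{'clock': np.float64(11.75), 'position': array([ 494.966 , -202.6441,   29.4931]), 'ee_rot': array([-6.815e-01,  7.318e-01, -1.000e-04,  1.000e-04]), 'contact_force': array([-0.5213,  0.6976, -1.3816]), 'gripper_width': np.float64(54.5896)}
```

View pics/w9.png

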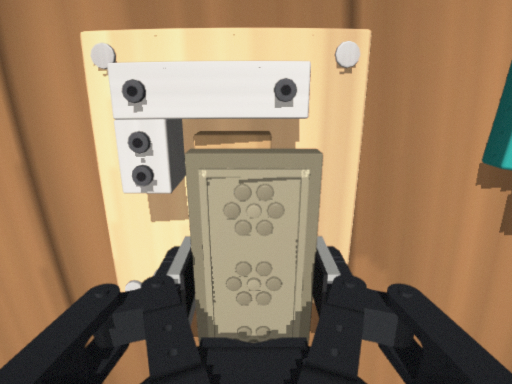

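Request:
send_rows(translation=[[0, 0, 2], [0, 0, 2], [0, 0, 1], [0, 0, 1], [0, 0, 0]], dr=[[0, 0, 0], [0, 0, 0], [0, 0, 0], [0, 0, 0], [0, 0, 0]], grip=[40, 40, 40, 40, 40])

```text
clock: 12.38
position: [494.9, -202.6, 23.2]
ee_rot: [-0.681, 0.732, 0.0, -0.0]
contact_force: [-0.1, -0.0, -2.9]
gripper_width: 54.8
```

Request:
send_rows(translation=[[0, 0, 0.8], [0, 0, 0], [0, 0, 0], [0, 0, 0], [0, 0, 0]], dr=[[0, 0, 0], [0, 0, 0], [0, 0, 0], [0, 0, 0], [0, 0, 0]], grip=[40, 40, 40, 40, 40])

```text
clock: 13.0
position: [494.9, -202.7, 22.5]
ee_rot: [-0.681, 0.732, -0.0, 0.0]
contact_force: [-0.4, 0.7, -2.0]
gripper_width: 55.0
```

Request:
send_rows(translation=[[0, 0, 0.8], [0, 0, 0], [0, 0, 0], [0, 0, 0], [0, 0, 0]], dr=[[0, 0, 0], [0, 0, 0], [0, 0, 0], [0, 0, 0], [0, 0, 0]], grip=[40, 40, 40, 40, 40])

```text
clock: 13.62
position: [494.9, -202.7, 22.4]
ee_rot: [-0.682, 0.732, -0.0, 0.0]
contact_force: [-2.9, 1.5, 5.9]
gripper_width: 54.9
```

Bed contact shows as about 8 N upward. I'll ease that off slightly and slide towards the fence.

Request:
send_rows(translation=[[0, 0, -0.4], [2, -1.5, 0], [2, -1.5, 0], [2, -1.5, 0], [2, -1, 0]], dr=[[0, 0, 0], [0, 0, 0], [0, 0, 0], [0, 0, 0], [0, 0, 0]], grip=[40, 40, 40, 40, 40])

```text
clock: 14.25
position: [500.3, -210.9, 22.5]
ee_rot: [-0.682, 0.732, -0.0, 0.0]
contact_force: [-1.0, 3.0, 3.8]
gripper_width: 54.7
```

Request:
send_rows(translation=[[0, -0.5, 0], [0, -0.5, 0], [0, 0, 0], [0, 0, 0], [0, 0, 0]], dr=[[0, 0, 0], [0, 0, 0], [0, 0, 0], [0, 0, 0], [0, 0, 0]], grip=[40, 40, 40, 40, 40])

```text
clock: 14.88
position: [500.5, -211.2, 22.5]
ee_rot: [-0.682, 0.732, 0.0, -0.0]
contact_force: [-3.1, 1.9, 6.4]
gripper_width: 54.9
```

Run:
```python
from h import *
i=arm.camera_info('wrist'); np.save('w10.npy',i['cam_to_world'])
a=snap('wrist','w10')
s=arm.read_state(); print({k:np.round(s[k],4) for k in ['clock','position','ee_rot','contact_force','wrist_torque','gripper_width']})
b=cv2.imread('pics/w10.png')[100:360,80:360]
cv2.imwrite('pics/w10z.png',cv2.resize(b,None,fx=2.2,fy=2.2,interpolation=cv2.INTER_CUBIC))
```

```text
{'clock': np.float64(14.925), 'position': array([ 500.4639, -211.1789,   22.4561]), 'ee_rot': array([-6.815e-01,  7.318e-01,  3.000e-04, -3.000e-04]), 'contact_force': array([-2.8225,  2.226 ,  6.3228]), 'wrist_torque': array([0.5414, 0.7944, 0.037 ]), 'gripper_width': np.float64(54.9068)}
```

View pics/w10z.png

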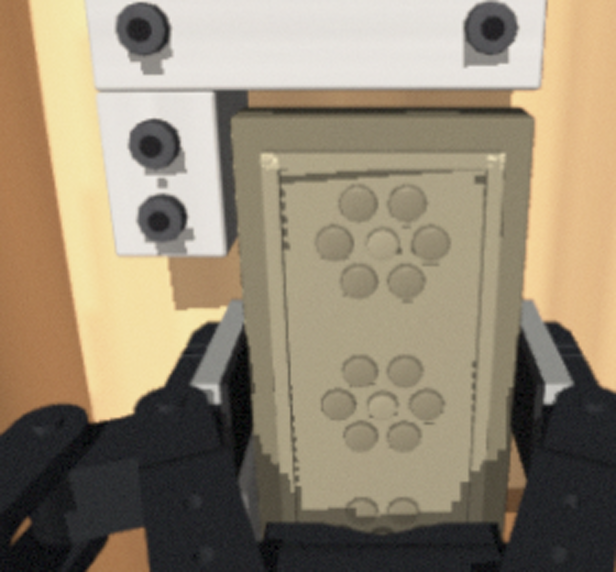

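Request:
send_rows(translation=[[0.8, -0.4, -0.2], [0.8, -0.4, 0], [0.8, 0, 0], [0.8, 0, 0], [0, 0, 0]], dr=[[0, 0, 0], [0, 0, 0], [0, 0, 0], [0, 0, 0], [0, 0, 0]], grip=[40, 40, 40, 40, 40])

```text
clock: 15.55
position: [501.9, -214.3, 22.4]
ee_rot: [-0.682, 0.732, -0.0, 0.0]
contact_force: [0.2, 4.4, 4.6]
gripper_width: 54.4
```

Request:
send_rows(translation=[[0, -0.4, 0], [0, -0.4, 0], [0, 0, 0], [0, 0, 0], [0, 0, 0]], dr=[[0, 0, 0], [0, 0, 0], [0, 0, 0], [0, 0, 0], [0, 0, 0]], grip=[40, 40, 40, 40, 40])

```text
clock: 16.18
position: [501.9, -214.4, 22.5]
ee_rot: [-0.682, 0.732, 0.0, -0.0]
contact_force: [-2.1, 4.4, 6.5]
gripper_width: 55.0
```

Request:
send_rows(translation=[[0, -0.4, 0], [0, -0.4, 0], [0, 0, 0], [0, 0, 0], [0, 0, 0]], dr=[[0, 0, 0], [0, 0, 0], [0, 0, 0], [0, 0, 0], [0, 0, 0]], grip=[40, 40, 40, 40, 40])

```text
clock: 16.8
position: [501.9, -214.3, 22.5]
ee_rot: [-0.682, 0.732, 0.001, -0.001]
contact_force: [-3.0, 3.2, 8.3]
gripper_width: 54.9
```

Run:
```python
from h import *
i=arm.camera_info('wrist'); np.save('w11.npy',i['cam_to_world'])
a=snap('wrist','w11')
s=arm.read_state(); print({k:np.round(s[k],4) for k in ['clock','position','ee_rot','contact_force','wrist_torque','gripper_width']})
b=cv2.imread('pics/w11.png')[100:360,80:360]
cv2.imwrite('pics/w11z.png',cv2.resize(b,None,fx=2.2,fy=2.2,interpolation=cv2.INTER_CUBIC))
```

```text
{'clock': np.float64(16.85), 'position': array([ 501.9186, -214.3092,   22.4707]), 'ee_rot': array([-6.816e-01,  7.318e-01,  8.000e-04, -7.000e-04]), 'contact_force': array([-2.9559,  4.3543,  8.301 ]), 'wrist_torque': array([1.1872, 0.7407, 0.1292]), 'gripper_width': np.float64(54.7853)}
```

View pics/w11z.png

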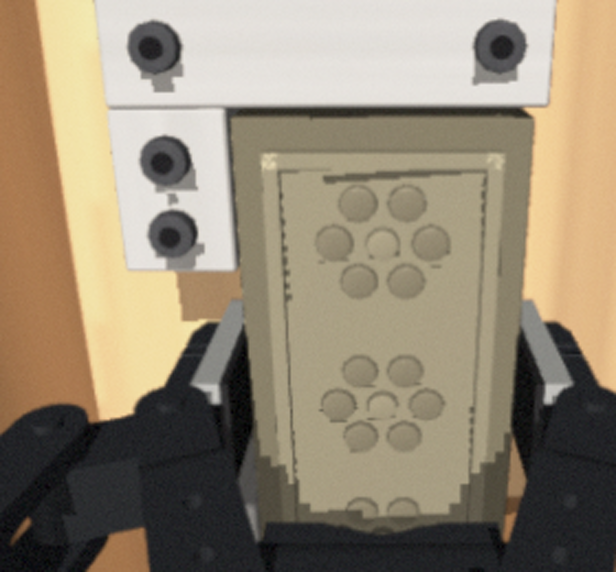

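Request:
send_rows(translation=[[0.5, 0, -0.3], [0.5, 0, 0], [0.5, 0, 0], [0, 0, 0], [0, 0, 0]], dr=[[0, 0, 0], [0, 0, 0], [0, 0, 0], [0, 0, 0], [0, 0, 0]], grip=[40, 40, 40, 40, 40])

```text
clock: 17.48
position: [501.8, -215.5, 22.5]
ee_rot: [-0.682, 0.732, 0.001, -0.001]
contact_force: [-3.1, 4.5, 6.3]
gripper_width: 54.9
```

Request:
send_rows(translation=[[0.5, 0, 0], [0.5, 0, 0], [0, 0, 0], [0, 0, 0], [0, 0, 0]], dr=[[0, 0, 0], [0, 0, 0], [0, 0, 0], [0, 0, 0], [0, 0, 0]], grip=[40, 40, 40, 40, 40])

```text
clock: 18.1
position: [501.7, -216.3, 22.5]
ee_rot: [-0.682, 0.732, 0.001, -0.001]
contact_force: [-2.7, 6.4, 6.7]
gripper_width: 54.9
```

Request:
send_rows(translation=[[0.5, -0.5, 0], [0.5, -0.5, 0], [0, 0, 0], [0, 0, 0], [0, 0, 0]], dr=[[0, 0, 0], [0, 0, 0], [0, 0, 0], [0, 0, 0], [0, 0, 0]], grip=[40, 40, 40, 40, 40])

```text
clock: 18.73
position: [501.7, -216.4, 22.5]
ee_rot: [-0.681, 0.732, 0.002, -0.001]
contact_force: [-5.5, 11.5, 10.3]
gripper_width: 54.9
```

Request:
send_rows(translation=[[0, -0.5, 0], [0, -0.5, 0], [0.4, -0.5, -0.3], [0, 0, 0], [0, 0, 0]], dr=[[0, 0, 0], [0, 0, 0], [0, 0, 0], [0, 0, 0], [0, 0, 0]], grip=[40, 40, 40, 40, 40])

```text
clock: 19.35
position: [501.7, -216.4, 22.5]
ee_rot: [-0.681, 0.732, 0.004, -0.002]
contact_force: [-8.0, 14.0, 10.9]
gripper_width: 54.9
```

Request:
send_rows(translation=[[0, -0.5, 0], [0, -0.5, 0], [0.4, -0.5, 0], [0, 0, 0], [0, 0, 0]], dr=[[0, 0, 0], [0, 0, 0], [0, 0, 0], [0, 0, 0], [0, 0, 0]], grip=[40, 40, 40, 40, 40])

```text
clock: 19.98
position: [501.7, -216.4, 22.6]
ee_rot: [-0.681, 0.732, 0.005, -0.002]
contact_force: [-10.5, 15.9, 15.0]
gripper_width: 55.2
```

Run:
```python
from h import *
i=arm.camera_info('wrist'); np.save('w12.npy',i['cam_to_world'])
a=snap('wrist','w12'); 
for k in range(4):
    s=arm.read_state(); print({k:np.round(s[k],3).tolist() for k in ['clock','position','ee_rot','contact_force','wrist_torque','gripper_width']}); snap('scene','s12')
b=cv2.imread('pics/w12.png')[100:360,80:360]
cv2.imwrite('pics/w12z.png',cv2.resize(b,None,fx=2.2,fy=2.2,interpolation=cv2.INTER_CUBIC))
b=cv2.imread('pics/s12.png')[120:220,100:240]
cv2.imwrite('pics/s12z.png',cv2.resize(b,None,fx=4,fy=4,interpolation=cv2.INTER_CUBIC))
```

```text
{'clock': 20.025, 'position': [501.661, -216.398, 22.554], 'ee_rot': [-0.681, 0.732, 0.005, -0.002], 'contact_force': [-10.304, 15.789, 14.96], 'wrist_torque': [4.339, 2.365, 0.245], 'gripper_width': 54.649}
{'clock': 20.075, 'position': [501.67, -216.4, 22.571], 'ee_rot': [-0.681, 0.732, 0.005, -0.002], 'contact_force': [-10.204, 15.589, 14.735], 'wrist_torque': [4.33, 2.295, 0.271], 'gripper_width': 54.552}
{'clock': 20.125, 'position': [501.669, -216.38, 22.578], 'ee_rot': [-0.681, 0.732, 0.005, -0.002], 'contact_force': [-9.962, 16.311, 15.419], 'wrist_torque': [4.337, 2.311, 0.277], 'gripper_width': 54.665}
{'clock': 20.175, 'position': [501.672, -216.418, 22.574], 'ee_rot': [-0.681, 0.732, 0.005, -0.002], 'contact_force': [-9.744, 15.95, 14.078], 'wrist_torque': [4.395, 2.321, 0.271], 'gripper_width': 54.423}
```

View pics/w12z.png

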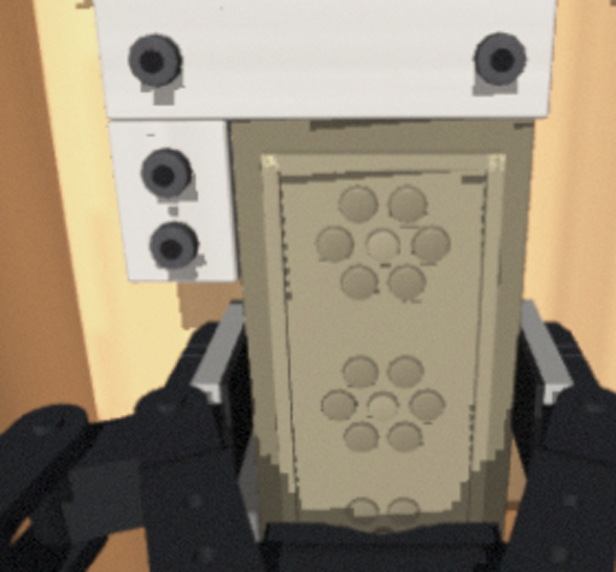

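View pics/s12z.png

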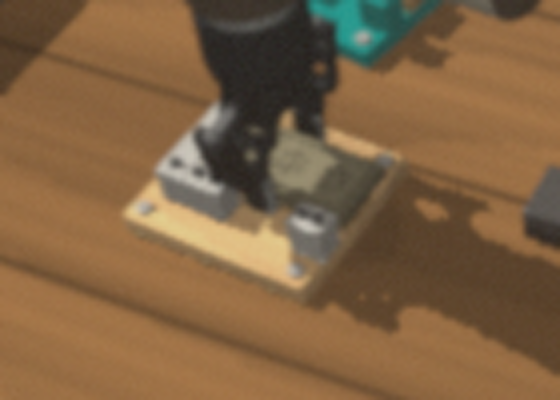

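The tile is flush against both fence and stop in the picture. To make the fence force unambiguous against friction, I'll ease the down-force and push a bit more towards the fence.

Request:
send_rows(translation=[[0, 0, -0.4], [0, -0.6, -0.4], [0, -0.6, 0], [0, -0.6, 0], [0, -0.6, 0]], dr=[[0, 0, 0], [0, 0, 0], [0, 0, 0], [0, 0, 0], [0, 0, 0]], grip=[40, 40, 40, 40, 40])

```text
clock: 20.85
position: [501.6, -216.4, 22.7]
ee_rot: [-0.681, 0.732, 0.007, -0.004]
contact_force: [-14.2, 16.3, 16.0]
gripper_width: 54.5
```

Request:
send_rows(translation=[[0, -0.6, -0.3], [0, -0.6, 0], [0, 0, 0], [0, 0, 0], [0, 0, 0]], dr=[[0, 0, 0], [0, 0, 0], [0, 0, 0], [0, 0, 0], [0, 0, 0]], grip=[40, 40, 40, 40, 40])

```text
clock: 21.48
position: [501.6, -216.4, 22.7]
ee_rot: [-0.681, 0.732, 0.008, -0.005]
contact_force: [-15.2, 16.2, 15.9]
gripper_width: 55.1
```

Run:
```python
from h import *
s=arm.read_state(); r=R.from_quat(s['ee_rot']); print(s['ee_rot'],s['contact_force'],s['wrist_torque'])
print('z tool',r.as_matrix()[:,2]); 
print('down in tool frame',r.inv().apply([0,0,-1]))
print('rotvec to fix (tool, deg)',np.degrees(np.cross([0,0,1],r.inv().apply([0,0,-1]))), 'yaw',np.degrees(2*np.arctan2(s['ee_rot'][1],s['ee_rot'][0])))
```

```text
[-0.68105252  0.73217435  0.00806445 -0.00481256] [-15.19667333  16.151279    15.89516961] [4.25983792 3.60203075 0.32723172]
z tool [-0.01803189  0.00525396 -0.99982361]
down in tool frame [ 0.00393737 -0.01836438  0.99982361]
rotvec to fix (tool, deg) [ 1.05220132  0.22559469 -0.        ] yaw 265.8565910531537
```

Request:
send_rows(translation=[[0, 0, 0], [0, 0, 0], [0, 0, 0], [0, 0, 0], [0, 0, 0]], dr=[[0.2, 0, 0], [0.2, 0, 0], [0.2, 0, 0], [0, 0, 0], [0, 0, 0]], grip=[40, 40, 40, 40, 40])

```text
clock: 22.1
position: [501.7, -216.4, 22.5]
ee_rot: [-0.681, 0.732, 0.004, -0.001]
contact_force: [-13.4, 16.1, 15.1]
gripper_width: 55.0
```

Run:
```python
from h import *
s=arm.read_state(); r=R.from_quat(s['ee_rot']); print(s['clock'],s['position'],s['contact_force'],s['wrist_torque'])
print('rotvec to fix (tool, deg)',np.degrees(np.cross([0,0,1],r.inv().apply([0,0,-1]))), 'yaw',np.degrees(2*np.arctan2(s['ee_rot'][1],s['ee_rot'][0])))
```

```text
22.1 [ 501.71167119 -216.37299892   22.54026122] [-13.38135455  16.05675488  15.14205934] [4.29323683 3.63832405 0.28458123]
rotvec to fix (tool, deg) [ 0.45743362  0.21763764 -0.        ] yaw 265.8655682103821
```

Request:
send_rows(translation=[[0, 0, -0.4], [0, 0, -0.4], [0, 0, 0], [0, 0, 0], [0, 0, 0]], dr=[[0, 0, 0], [0.2, 0, 0], [0.1, 0, 0], [0, 0, 0], [0, 0, 0]], grip=[40, 40, 40, 40, 40])

```text
clock: 22.72
position: [501.8, -216.4, 22.5]
ee_rot: [-0.681, 0.732, 0.002, 0.0]
contact_force: [-12.2, 14.9, 9.1]
gripper_width: 54.5
```

Run:
```python
from h import *
i=arm.camera_info('wrist'); np.save('w13.npy',i['cam_to_world'])
a=snap('wrist','w13')
for k in range(3):
    s=arm.read_state(); r=R.from_quat(s['ee_rot']); print(s['clock'],s['position'],s['contact_force'],s['wrist_torque'],s['gripper_width']); snap('top','t13')
print('rotvec to fix (tool, deg)',np.degrees(np.cross([0,0,1],r.inv().apply([0,0,-1]))), 'yaw',np.degrees(2*np.arctan2(s['ee_rot'][1],s['ee_rot'][0])))
b=cv2.imread('pics/w13.png')[100:360,80:360]
cv2.imwrite('pics/w13z.png',cv2.resize(b,None,fx=2.2,fy=2.2,interpolation=cv2.INTER_CUBIC))
```

```text
22.775 [ 501.80418899 -216.38301787   22.5260794 ] [-10.86084137  14.50587211   9.80683984] [3.98795049 3.23883512 0.37559792] 54.72306613193619
22.825 [ 501.82154737 -216.40284211   22.50675519] [-11.47510865  14.56816202   9.56892695] [4.00458974 3.16828534 0.39696407] 54.77670693463395
22.875 [ 501.80931987 -216.37126866   22.50443581] [-11.17845675  13.68170824   9.17646654] [3.99511283 3.20118561 0.40820094] 54.58875409738326
rotvec to fix (tool, deg) [ 0.15816906  0.22341294 -0.        ] yaw 265.8584130005995
```

View pics/w13z.png

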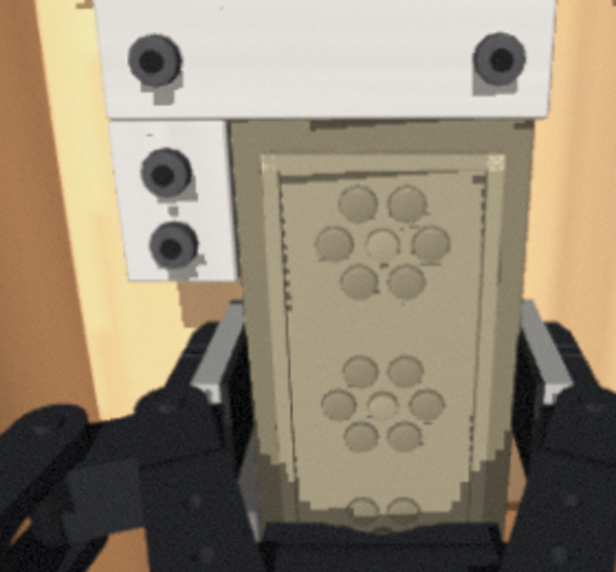

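View pics/t13.png

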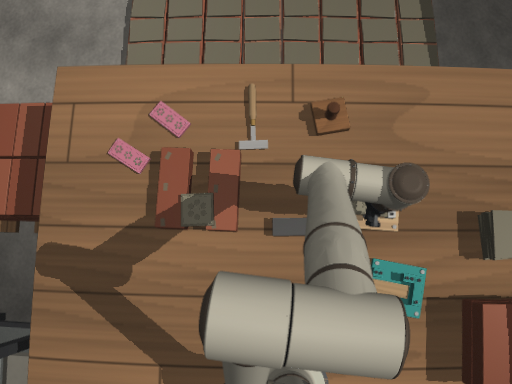

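Run:
```python
from h import *
print(arm.job_done())
s=arm.read_state(); print(s['clock'],s['position'],s['contact_force'])
```

```text
the job is handed in; nothing more can be done
None
the job is handed in; nothing more can be done
```

I picked the border tile off the bricks by its long edges, laid it face up on the wooden board's bed, slid it into the corner, and handed the job in while still holding it there. The hand-in returned no verdict, so I don't know how it was judged.

**Last checks, at 22.9 s on the robot's clock:**
- **Position:** The tile's edge was flush with the side fence and its end flush with the end stop in the wrist picture. The arm was still and the tool was level to about 0.005 rad. The tool's yaw agreed with my fits of the board to about 0.01 rad or better.
- **Forces:** The arm felt about 11 N on the fence side, 14 N on the end-stop side and 9 N upward from the bed. Allowing for friction on the bed, I estimate at least 6 N on the fence and 9 N on the stop.
- **Bystanders:** The square tile, rubbing stone, stamp and scraper looked unmoved in the top picture.

**Weak points:**
- **Height readings:** The heights I measured by camera came out about 2 to 4 mm lower than the stated ones. I found the bed by force instead.
- **Contact forces:** I inferred the fence and stop forces from the total force on the tool. I couldn't measure either contact directly.

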